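# Erect a tea carton and pack the brick

## Robot

A 7-joint arm with a two-finger parallel gripper is mounted at the origin on the work surface. World frame = base frame: x ahead of the robot, y to its left, z up, the work surface at z = 0. Lengths are in m, angles in rad, forces in N, time in s.
With the tool pointing down it reaches from about 0.425 to 1.025 m from the base axis. Payload 9.4 kg.
Tool frame: the origin (TCP) lies midway between the tips of the shut fingers; the grasp point (between the pads) lies 19 mm behind it; z points along the fingers, y is the direction in which the jaws open and shut (so a half turn about z gives the same grasp; the last joint's range is limited). The gripper opens to 93 mm and grips with 3 to 60 N. Pads are 15 mm wide; open, the fingers measure 128 mm over their backs; the gripper's body (75 mm by 188 mm) begins 65 mm behind the grasp point.
Start: joints at [-1.257, 0.599, -0.003, 1.599, 0.002, 0.943, -0.08], TCP at [0.276, 0.67, 0.219] pointing down, gripper open.
Joint ranges: [-2.57, 2.57], [-0.35, 1.97], [-1.29, 1.29], [0.11, 2.56], [-1.05, 4.19], [0.11, 1.86], [-2.63, 2.63]. Speed limits (rad/s): [2.22, 2.22, 3.01, 3.01, 3.14, 3.14, 3.14].

## Interface

Orientations are given as a 3x3 rotation matrix whose columns are the frame's x, y, z axes.
In Python, from station import read_state, get_image, get_calibration, job_done gives the robot as it stands.
- The arm moves only by the tool carry_out, never from a script. Its argument "steps" is a list of rows, each an object with "hand": the closure, from -1 (fully open) to 1 (shut); "translation": the shift along the world's x, y, z in m, a list of three; "yaw": the turn about the world's z in rad. In form: [{"hand": hand, "translation": [x, y, z], "yaw": yaw}, ...]. A call has exactly 8 rows; each row shifts and turns the commanded pose from where the row before left it; what a row does not reach is not made up. A row lasts 1/12 s, in which the tool goes at most 41.7 mm and 7.16 degrees, less where a joint would pass 70% of its speed; a pose out of reach is approached as far as the arm can. A call is refused whole if a number of a shift passes 0.0417 or a number of a turn 0.125, either way. A call with a gripper value outside its range is refused whole. The fingers move at their own pace and stop on an object; "grip_force" is the grip in N (left out, the last holds). Time passes only in rows, so rows that do not move let the fingers close, or fill a call up. It gives the time, the measured TCP pose, the force and the opening at its end, in the units of the state.
- read_state(): the state, without advancing time (a new reading comes with each control period).
- get_image(name): name is "scene" or "top"; returns the picture (420x560x3 uint8, red, green, blue); there is no depth.
- get_calibration(name): a dict with "vertical_fov" (degrees; the focal length in pixels is half the picture's height over the tangent of half this angle, whatever the lens; pixels are square), "cx", "cy" (the principal point, pixels), "k1" (the pictures are not rectified: a ray, as slopes to the right and down, at radius r is drawn at 1 + k1 r^2 times it, then the intrinsics apply), "camera_from_world" (4x4, takes a point from world to camera coordinates). Camera axes: x right, y down, z forward; pixel columns grow to the right and rows downward; lengths in m; the calibration is good to about 2 mm. A picture is of the moment at which its call begins. get_calibration takes no time and is no camera call.
- job_done(): hands the job in, once; it reports no verdict.
The state is a dict: "time_s": time; "qpos": joint angles; "joint_velocities": joint speeds; "joint_torque": joint torques, N m; "position": TCP position; "orientation": TCP orientation; "wrist_force": force on the tool from outside, world axes, zero at the start; "wrist_torque": the same for the moment, N m; "grip_width": finger opening in m.
Only numpy, scipy, OpenCV 4.12 (cv2) and the standard library are available. Lean on these libraries where they do the work, as an engineer would, in place of code of your own. Each camera call takes 0.05 s, during which the arm holds its last target. There are 200 camera calls.

## Task

Fold up all four walls of the carton blank on the packing block until each stands upright, then lay the wrapped tea brick flat on the floor of the standing carton and let go of it. Set the brick down gently, do not drop it; leave the walls upright and do not shift the other things on the table.

Things in the scene. Friction and masses are not known exactly. Their poses are not given: they have to be found in the camera images.
- carton: Carton blank of brown board, 4 hinged walls, fixed to a wooden block screwed to the table. Origin on the table under the base's centre; z up, x along its short side, y along its long one. Base 136 (x) by 176 mm (y); inner floor 30 mm above the origin. With walls upright (tops 87 mm above the table) the inside is 132 by 172 mm. Wall creases lie 22 mm above the origin.
- wall_near (a joint): Angle of the carton's -x wall, rad: 0 = flat outwards, 1.57 = upright, grows as it is raised; stops at 1.62. Starts at 0.5 to 0.85, leaning outwards. Stiff crease (about 1 N at the free edge): it stays where it is left. It can be pushed up from outside by its free edge, moving along the arc of that edge; a merely level push jams while it lies low.
- wall_near_edge (a point): Middle of the free (top) edge of the carton's -x wall, mid-thickness. The wall is 4 mm thick, 176 mm wide and 65 mm from crease to this edge; its crease is at x = -68 mm in the carton's frame, 22 mm above the table.
- wall_far (a joint): Angle of the carton's +x wall, rad: 0 = flat outwards, 1.57 = upright, grows as it is raised; stops at 1.62. Starts at 0.5 to 0.85, leaning outwards. Stiff crease (about 1 N at the free edge): it stays where it is left. It can be pushed up from outside by its free edge, moving along the arc of that edge; a merely level push jams while it lies low.
- wall_far_edge (a point): Middle of the free (top) edge of the carton's +x wall, mid-thickness. The wall is 4 mm thick, 176 mm wide and 65 mm from crease to this edge; its crease is at x = +68 mm in the carton's frame, 22 mm above the table.
- wall_left (a joint): Angle of the carton's +y wall, rad: 0 = flat outwards, 1.57 = upright, grows as it is raised; stops at 1.62. Starts at 0.5 to 0.85, leaning outwards. Stiff crease (about 1 N at the free edge): it stays where it is left. It can be pushed up from outside by its free edge, moving along the arc of that edge; a merely level push jams while it lies low.
- wall_left_edge (a point): Middle of the free (top) edge of the carton's +y wall, mid-thickness. The wall is 4 mm thick, 130 mm wide and 65 mm from crease to this edge; its crease is at y = +88 mm in the carton's frame, 22 mm above the table.
- wall_right (a joint): Angle of the carton's -y wall, rad: 0 = flat outwards, 1.57 = upright, grows as it is raised; stops at 1.62. Starts at 0.5 to 0.85, leaning outwards. Stiff crease (about 1 N at the free edge): it stays where it is left. It can be pushed up from outside by its free edge, moving along the arc of that edge; a merely level push jams while it lies low.
- wall_right_edge (a point): Middle of the free (top) edge of the carton's -y wall, mid-thickness. The wall is 4 mm thick, 130 mm wide and 65 mm from crease to this edge; its crease is at y = -88 mm in the carton's frame, 22 mm above the table.
- brick_center (a point): Centre (half-way up) of the loose tea brick: a straight-sided block in a pale paper wrapper with brown end bands, 125 mm long (its x axis), 52 mm wide (y), 36 mm high (z), 0.2 to 0.4 kg, rigid. Starts flat on the table to the left of the carton; the round tea cake lies near it.
- tea_cake: round wrapped tea cake, bystander, 100 mm across, 28 mm high, same paper as the brick; origin at the centre of its underside
- tin: tall open metal tin, bystander, 100 mm across, 140 mm high; origin at its underside
- bowl: white bowl, bystander, 90 mm across, 45 mm high; origin at its underside
- cup: brown clay cup, bystander, 72 mm across, 60 mm high; origin at its underside
- brush: hand brush lying on the table, bystander, under 40 mm high; origin near its middle
- scoop: long spoon lying on the table, bystander, 180 mm long; origin near its middle
- brick: The tea brick as a whole: origin at the centre of its underside, axes as for its centre point.
Things that resemble listed ones, but are neither listed nor needed, are in the scene too. Leave any blue or orange look-alike of the brick alone.

How it is judged:
On the way, in this order (a step that is already met when the one before it is completed fails the run):
1. all four walls of the carton stand upright (value of joint each of wall_near, wall_far, wall_left, wall_right above 1.4 rad), for 0.2 s.
2. the tea brick lies flat inside the standing carton (all of step 1 and x of brick_center in the frame of carton between -0.045 and 0.045 m and y of brick_center in the frame of carton between -0.035 and 0.035 m and z of brick_center in the frame of carton between 0.042 and 0.053 m and angle between brick_center's own z axis and vertical below 0.12 rad), for 0.2 s.
At the end, for the whole second after the job is handed in: All four walls are raised to at least 1.40 rad (80 degrees), and the tea brick lies flat (within 0.12 rad) on the carton's floor between the walls (its centre 42 to 53 mm above the table, within 45 mm across and 35 mm along of the carton's centre), released and at rest (all of step 2 and linear speed of brick below 0.02 m/s and contact force between the fingers and brick below 0.1 N); the robot touches nothing.
It fails at once if the tea brick is dropped or thrown (moves faster than 0.6 m/s while not held) (linear speed of brick above 0.6 m/s and contact force between the fingers and brick below 0.2 N).
It fails at once if another thing on the table (tea cake, tin, bowl, cup, brush or scoop) is shifted by more than 30 mm (distance of any of tea_cake, tin, bowl, cup, brush, scoop from where it was at the start of the episode above 0.03 m).
It also fails if it takes over 64 s, if anything falls off the work surface, if the arm or the gripper's body presses on something with over 40 N, if the wrist force passes 120 N, or if a joint passes its speed limit or range.

## Working session

There is one attempt and no reset: what is moved stays moved. The work goes in short steps, Python scripts to look and compute and a tool call to move; the robot and the scene stay as the last step left them, time stands still between calls to the robot, and variables do not carry over. Pictures are saved under pics/ and viewed, about 8 in all and at most 12, crops included, and the job is handed in when it is done.

Besides the shell and the picture viewer there is one more tool, called after "Request:" as a command line: name --argument value ..., lists and objects as JSON in quotes. carry_out: Moves the arm, as the interface text tells. Its arguments: {"type":"object","properties":{"steps":{"type":"array","items":{"type":"object","properties":{"hand":{"type":"number"},"translation":{"type":"array","items":{"type":"number"}},"yaw":{"type":"number"}}}},"grip_force":{"type":"number"}},"required":["steps"]}

```bash
mkdir -p pics; ls; python3 - <<'E'
from station import *
import cv2,numpy as np
for n in("scene","top"):
    im=get_image(n);cv2.imwrite(f"pics/{n}0.png",im[:,:,::-1]);c=get_calibration(n);print(n,c)
s=read_state();print(s['time_s'],s['position'],s['orientation'],s['grip_width'])
E
```

```text
pics
scene {'vertical_fov': 46.32524767388163, 'cx': 278.119151579412, 'cy': 210.77797601379103, 'k1': -0.14220559342854874, 'camera_from_world': array([[ 0.80432392,  0.59398137,  0.0157848 , -0.44563378],
       [ 0.43020289, -0.56381231, -0.70501146, -0.1415079 ],
       [-0.40986401,  0.57384825, -0.70902023,  1.74259596],
       [ 0.        ,  0.        ,  0.        ,  1.        ]])}
top {'vertical_fov': 49.05314433863634, 'cx': 278.7747687160366, 'cy': 205.34982808913855, 'k1': 0.02654539647659016, 'camera_from_world': array([[-0.00456893, -0.99998763,  0.00196834,  0.06454597],
       [-0.99887718,  0.00447102, -0.04716348,  0.50835298],
       [ 0.0471541 , -0.00218162, -0.99888524,  1.27240471],
       [ 0.        ,  0.        ,  0.        ,  1.        ]])}
0.1 [0.27601344 0.66993514 0.21783314] [[-9.24626145e-01  3.80875731e-01 -4.10680842e-04]
 [ 3.80875929e-01  9.24625170e-01 -1.34947654e-03]
 [-1.34257019e-04 -1.40417974e-03 -9.99999005e-01]] 0.09301099779692726
```

View pics/scene0.png

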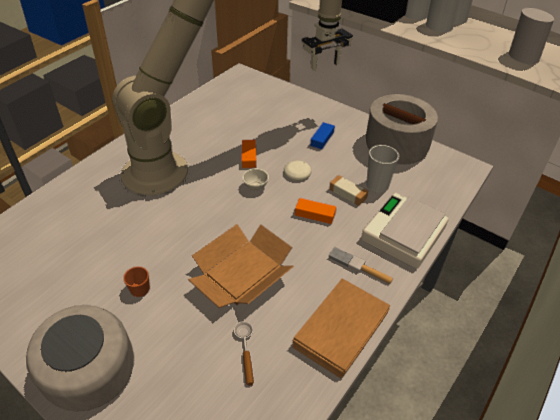

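View pics/top0.png

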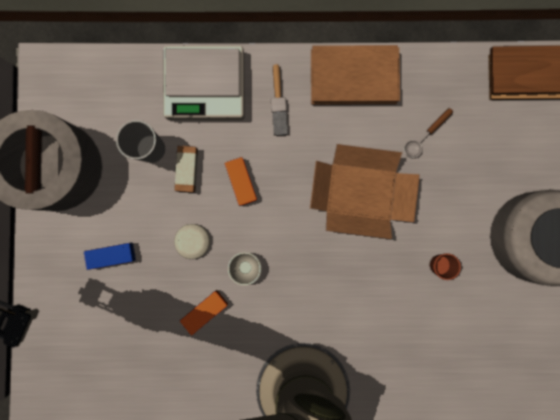

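The pale brown-banded brick is at (186,169) in top, next to the tin (138,141) and the tea cake (192,241). The carton is centred near (362,192) with its long side along y. Next I'll take enlarged crops to measure from.

```bash
cat > h.py <<'E'
from station import *
import cv2,numpy as np
def par(n):
    c=get_calibration(n);f=210/np.tan(np.radians(c['vertical_fov'])/2)
    K=np.array([[f,0,c['cx']],[0,f,c['cy']],[0,0,1]]);return K,np.array([c['k1'],0,0,0.]),c['camera_from_world']
def ray(n,uv):
    K,d,T=par(n);p=cv2.undistortPoints(np.array(uv,float).reshape(-1,1,2),K,d).reshape(-1,2)
    D=np.c_[p,np.ones(len(p))]@T[:3,:3];return -T[:3,:3].T@T[:3,3],D
def plane(n,uv,z):
    o,D=ray(n,uv);return o+D*((z-o[2])/D[:,2])[:,None]
def proj(n,P):
    K,d,T=par(n);P=np.array(P,float).reshape(-1,3)
    return cv2.projectPoints(P,cv2.Rodrigues(T[:3,:3])[0],T[:3,3],K,d)[0].reshape(-1,2)
def tri(uvt,uvs):
    o1,D1=ray("top",uvt);o2,D2=ray("scene",uvs);out=[]
    for a,b in zip(D1,D2):
        s=np.linalg.lstsq(np.c_[a,-b],o2-o1,rcond=None)[0];p,q=o1+a*s[0],o2+b*s[1];out.append([*((p+q)/2),np.linalg.norm(p-q)])
    return np.array(out)
E
python3 - <<'E'
from h import *
t=cv2.imread('pics/top0.png');s=cv2.imread('pics/scene0.png')
cv2.imwrite('pics/tc.png',cv2.resize(t[135:250,300:430],None,fx=5,fy=5,interpolation=cv2.INTER_CUBIC))
cv2.imwrite('pics/sc.png',cv2.resize(s[215:315,180:300],None,fx=6,fy=6,interpolation=cv2.INTER_CUBIC))
hsv=cv2.cvtColor(t,cv2.COLOR_BGR2HSV)
roi=t[135:205,165:210];print(hsv[169,186],hsv[150,186],hsv[188,186],hsv[169,205],hsv[241,192])
cv2.imwrite('pics/bc.png',cv2.resize(t[100:270,110:260],None,fx=3.5,fy=3.5,interpolation=cv2.INTER_CUBIC))
E
```

```text
[ 24  46 172] [ 13 144 136] [ 13 147 139] [ 14  40 145] [ 26  42 172]
```

View pics/tc.png

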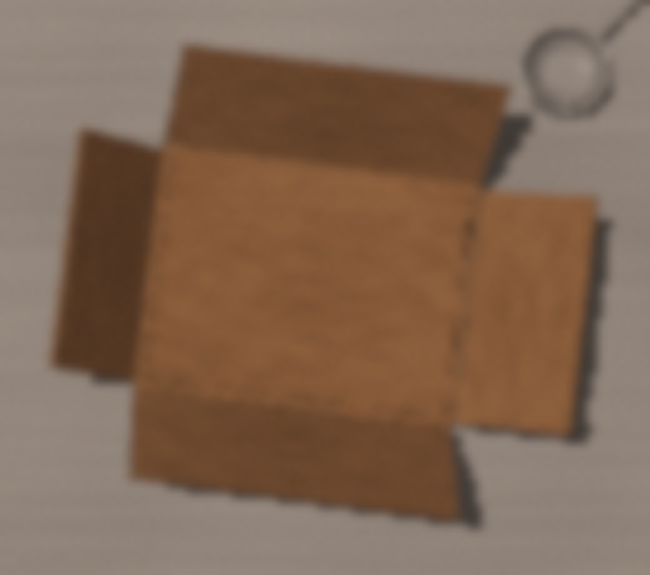

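View pics/sc.png

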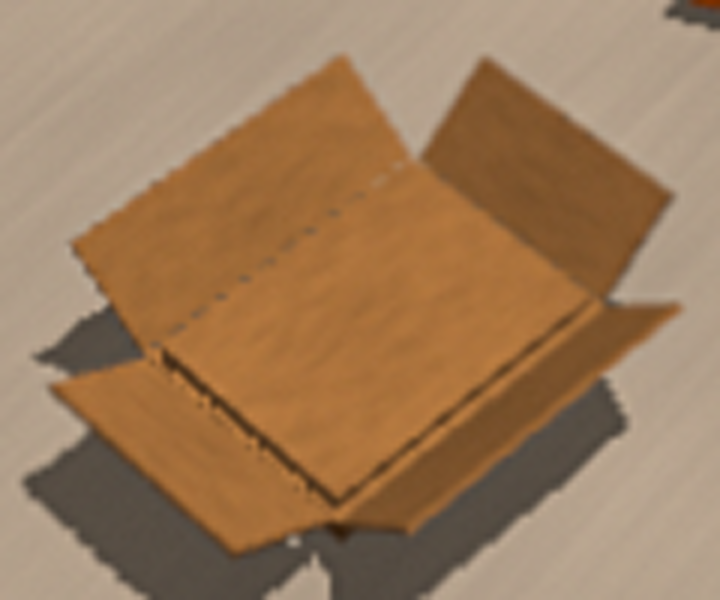

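View pics/bc.png

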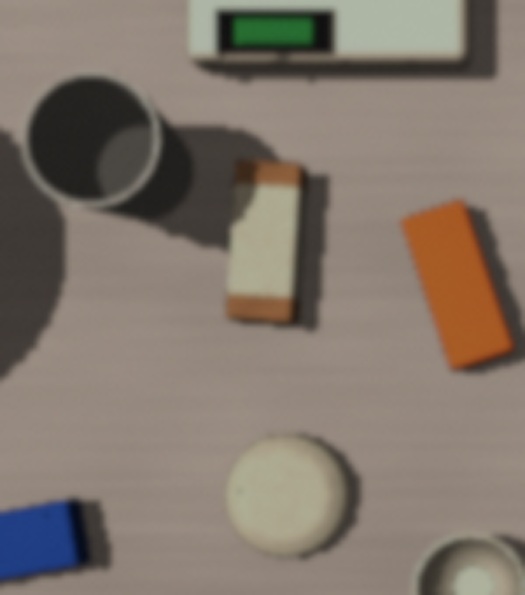

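The crops give clear floor corners and free-edge corners for all four walls. In the brick crop, the top-face corners are about (238,160), (301,165), (293,321) and (227,317), and the tin rim is centred at (92,142).

```bash
python3 - <<'E'
from h import *
np.set_printoptions(precision=4,suppress=True)
f=lambda p,o,k:(np.array(p)+.5)/k-.5+np.array(o)
fl=plane("top",f([(165,148),(482,187),(455,428),(133,385)],(300,135),5),.03)
c=fl[:,:2].mean(0);ye=(fl[0]-fl[1]+fl[3]-fl[2])[:2];xe=(fl[0]-fl[3]+fl[1]-fl[2])[:2]
print('floor',c,np.linalg.norm(xe)/2,np.linalg.norm(ye)/2,'yaw',np.arctan2(-ye[0],ye[1]),np.arctan2(xe[1],xe[0]))
yaw=np.arctan2(-ye[0],ye[1])*.6+np.arctan2(xe[1],xe[0])*.4
R=np.array([[np.cos(yaw),-np.sin(yaw)],[np.sin(yaw),np.cos(yaw)]])
names=['far+y','far-y','near+y','near-y','left+x','left-x','right+x','right-x']
t=f([(187,45),(508,88),(131,478),(460,522),(83,130),(53,366),(597,197),(572,434)],(300,135),5)
s=f([(682,305),(408,530),(343,57),(75,243),(672,195),(487,58),(237,552),(52,388)],(180,215),6)
for n,p in zip(names,tri(t,s)):
    l=(p[:2]-c)@R; d={'f':l[0]-.068,'n':-l[0]-.068,'l':l[1]-.088,'r':-l[1]-.088}[n[0]]
    print(n,p,'local',l,'ang',np.arctan2(p[2]-.022,d),'len',np.hypot(p[2]-.022,d))
b=plane("top",f([(238,160),(301,165),(293,321),(227,317)],(110,100),3.5),.036)
print('brick',b.mean(0),np.linalg.norm(b[0]-b[3]),np.linalg.norm(b[0]-b[1]));d=b[0]-b[3]+b[1]-b[2];print('yaw',np.arctan2(d[1],d[0]))
print('tin',plane("top",f([(92,142)],(110,100),3.5),.14),'cake',plane("top",f([(287,493)],(110,100),3.5),.02))
print('scale near corner',plane("top",f([(190,58)],(110,100),3.5),.05))
E
```

```text
floor [ 0.5437 -0.1652] 0.13304608670451948 0.17695220951766835 yaw -0.1329063249795604 -0.13501832230794253
far+y [ 0.6724 -0.0937  0.0685  0.0031] local [0.118 0.088] ang 0.7496011833930497 len 0.06824535176250439
far-y [ 0.6484 -0.2661  0.0657  0.0024] local [ 0.1172 -0.0861] ang 0.7259110347551867 len 0.065757069738278
near+y [ 0.4407 -0.062   0.0608  0.0038] local [-0.1159  0.0885] ang 0.6809464975803401 len 0.061628835931495686
near-y [ 0.4177 -0.2356  0.064   0.0069] local [-0.1155 -0.0866] ang 0.7236196361739775 len 0.06338090777808332
left+x [ 0.6275 -0.038   0.0635  0.0029] local [0.066  0.1372] ang 0.7005834555614333 len 0.06435449082940001
left-x [ 0.5007 -0.0206  0.0637  0.0036] local [-0.0619  0.1375] ang 0.6998686887644862 len 0.06467813760006198
right+x [ 0.5909 -0.3155  0.0552  0.0034] local [ 0.0669 -0.1427] ang 0.544809384450113 len 0.06399661290753293
right-x [ 0.4635 -0.2996  0.0544  0.0045] local [-0.0616 -0.1439] ang 0.5244614793852793 len 0.06461943641091666
brick [0.6102 0.3183 0.036 ] 0.12386057556966953 0.04955357781808628
yaw -0.05607315126302318
tin [[0.6685 0.4217 0.14  ]] cake [[0.4122 0.3031 0.02  ]]
scale near corner [[0.7513 0.3741 0.05  ]]
```

Request:
carry_out --steps '[{"hand":1,"translation":[0.0145,-0.0334,0],"yaw":0.032},{"hand":1,"translation":[0.0145,-0.0334,0],"yaw":0.032},{"hand":1,"translation":[0.0145,-0.0334,0],"yaw":0.032},{"hand":1,"translation":[0.0145,-0.0334,0],"yaw":0.032},{"hand":1,"translation":[0.0145,-0.0334,0],"yaw":0.032},{"hand":1,"translation":[0.0145,-0.0334,0],"yaw":0.032},{"hand":1,"translation":[0.0145,-0.0334,0],"yaw":0.032},{"hand":1,"translation":[0.0145,-0.0334,0],"yaw":0.033}]' --grip_force 20

```text
time_s: 0.77
position: [0.3925, 0.4013, 0.2184]
orientation: [[-0.991, 0.132, -0.0], [0.132, 0.991, -0.0], [0.0, -0.0, -1.0]]
wrist_force: [1.0, -0.4, -0.6]
grip_width: 0.0442
```

Request:
carry_out --steps '[{"hand":1,"translation":[0.0145,-0.0334,0],"yaw":0},{"hand":1,"translation":[0.0145,-0.0334,0],"yaw":0},{"hand":1,"translation":[0.0145,-0.0334,0],"yaw":0},{"hand":1,"translation":[0.0145,-0.0334,0],"yaw":0},{"hand":1,"translation":[0.0145,-0.0334,0],"yaw":0},{"hand":1,"translation":[0.0145,-0.0334,0],"yaw":0},{"hand":1,"translation":[0.0145,-0.0334,0],"yaw":0},{"hand":1,"translation":[0.0145,-0.0334,0],"yaw":0}]'

```text
time_s: 1.43
position: [0.5085, 0.1341, 0.2185]
orientation: [[-0.991, 0.133, -0.0], [0.133, 0.991, -0.0], [0.0, -0.0, -1.0]]
wrist_force: [-0.1, 1.5, -0.3]
grip_width: 0.0009
```

Request:
carry_out --steps '[{"hand":1,"translation":[0.0146,-0.0331,-0.005],"yaw":0},{"hand":1,"translation":[0.0146,-0.0331,-0.005],"yaw":0},{"hand":1,"translation":[0.0146,-0.0331,-0.005],"yaw":0},{"hand":1,"translation":[0.0146,-0.0331,-0.005],"yaw":0},{"hand":1,"translation":[0,0,-0.0385],"yaw":0},{"hand":1,"translation":[0,0,-0.0385],"yaw":0},{"hand":1,"translation":[0,0,-0.0385],"yaw":0},{"hand":1,"translation":[0,0,-0.038],"yaw":0}]'

```text
time_s: 2.1
position: [0.5665, 0.0031, 0.0436]
orientation: [[-0.991, 0.134, 0.001], [0.134, 0.991, 0.0], [-0.001, 0.0, -1.0]]
wrist_force: [0.3, -0.5, -0.3]
grip_width: 0.0004
```

```bash
cat >> h.py <<'E'
C=np.array([.5445,-.1655]);YAW=-.134
EX=np.array([np.cos(YAW),np.sin(YAW)]);EY=np.array([-np.sin(YAW),np.cos(YAW)])
def arc(w,th0,h,n=8,th1=1.57,below=.015,start=None):
    u={'far':EX,'near':-EX,'left':EY,'right':-EY}[w];k=.068 if w in('far','near') else .088
    th=np.linspace(th0,th1,n+1)
    d=k+.065*np.cos(th)+.002*np.sin(th)+h;P=np.c_[C+d[:,None]*u,.022+.065*np.sin(th)-below]
    return P
E
python3 - <<'E'
from h import *
np.set_printoptions(precision=4,suppress=True)
p=read_state()['position'];print(p)
for w,t,h in(('left',.62,.0175),('far',.65,.0085),('right',.45,.0175),('near',.62,.0085)):
    P=arc(w,t,h);print(w,P[0],P[-1]);print(np.diff(P,axis=0))
E
```

```text
[0.5665 0.0031 0.0436]
left [ 0.5658 -0.0074  0.0448] [ 0.5589 -0.0589  0.072 ]
[[-0.0006 -0.0046  0.006 ]
 [-0.0007 -0.0053  0.0054]
 [-0.0008 -0.0059  0.0047]
 [-0.0009 -0.0065  0.0039]
 [-0.0009 -0.0069  0.0031]
 [-0.001  -0.0072  0.0023]
 [-0.001  -0.0075  0.0014]
 [-0.001  -0.0076  0.0005]]
far [ 0.6728 -0.1828  0.0463] [ 0.6223 -0.176   0.072 ]
[[-0.0046  0.0006  0.0057]
 [-0.0053  0.0007  0.0051]
 [-0.0058  0.0008  0.0044]
 [-0.0063  0.0009  0.0037]
 [-0.0067  0.0009  0.0029]
 [-0.007   0.0009  0.0021]
 [-0.0073  0.001   0.0013]
 [-0.0074  0.001   0.0004]]
right [ 0.5225 -0.3289  0.0353] [ 0.5301 -0.2721  0.072 ]
[[0.0006 0.0042 0.0079]
 [0.0007 0.0053 0.0072]
 [0.0008 0.0063 0.0063]
 [0.001  0.0071 0.0054]
 [0.0011 0.0078 0.0043]
 [0.0011 0.0084 0.0031]
 [0.0012 0.0088 0.0019]
 [0.0012 0.009  0.0006]]
near [ 0.4151 -0.1481  0.0448] [ 0.4667 -0.155   0.072 ]
[[ 0.0046 -0.0006  0.006 ]
 [ 0.0053 -0.0007  0.0054]
 [ 0.0059 -0.0008  0.0047]
 [ 0.0065 -0.0009  0.0039]
 [ 0.0069 -0.0009  0.0031]
 [ 0.0072 -0.001   0.0023]
 [ 0.0075 -0.001   0.0014]
 [ 0.0076 -0.001   0.0005]]
```

Request:
carry_out --steps '[{"hand":1,"translation":[-0.0014,-0.015,0.005],"yaw":0},{"hand":1,"translation":[-0.0007,-0.0053,0.0055],"yaw":0},{"hand":1,"translation":[-0.0008,-0.0059,0.0047],"yaw":0},{"hand":1,"translation":[-0.0009,-0.0065,0.0039],"yaw":0},{"hand":1,"translation":[-0.0009,-0.0069,0.0031],"yaw":0},{"hand":1,"translation":[-0.001,-0.0072,0.0023],"yaw":0},{"hand":1,"translation":[-0.001,-0.0075,0.0014],"yaw":0},{"hand":1,"translation":[-0.001,-0.0076,0.0005],"yaw":0}]'

```text
time_s: 2.77
position: [0.5595, -0.0591, 0.0728]
orientation: [[-0.991, 0.133, 0.002], [0.133, 0.991, -0.0], [-0.002, 0.0, -1.0]]
wrist_force: [1.0, 0.4, -0.1]
grip_width: 0.0004
```

```bash
python3 - <<'E'
from h import *
t=get_image("top")[:,:,::-1];s=get_image("scene")[:,:,::-1]
r=cv2.resize
a=r(np.ascontiguousarray(t[130:250,290:430]),(560,480),interpolation=cv2.INTER_CUBIC)[:, :400]
b=r(np.ascontiguousarray(s[190:315,190:300]),(400,455),interpolation=cv2.INTER_CUBIC)
b=cv2.copyMakeBorder(b,0,25,0,0,cv2.BORDER_CONSTANT);cv2.imwrite('pics/l1.png',np.hstack([a,b]))
print(read_state()['wrist_force'],read_state()['position'])
E
```

```text
[-0.96851325 -0.14427329  0.2586436 ] [ 0.55886429 -0.06028604  0.07206437]
```

View pics/l1.png

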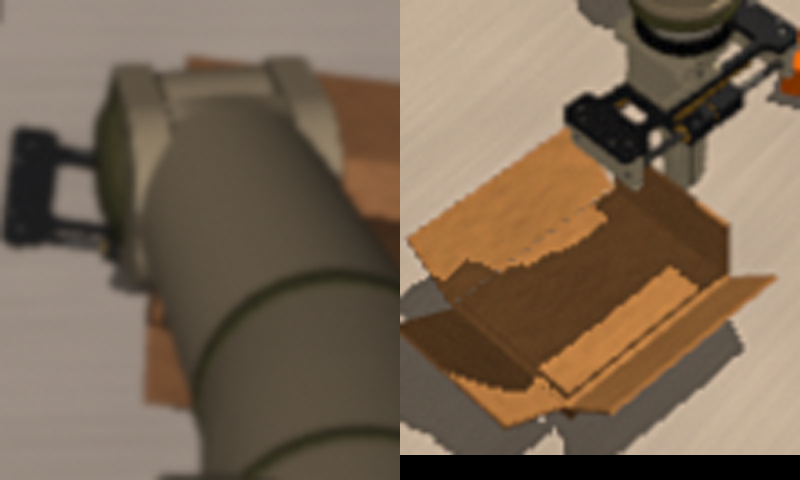

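The left wall looks close to upright: its top far corner is at about scene (279.8,252.6). I'll check that against the predicted projection.

```bash
cat >> h.py <<'E'
def edge(w,th,s):  # point of free edge, s along wall
    u,v,k={'far':(EX,EY,.068),'near':(-EX,EY,.068),'left':(EY,EX,.088),'right':(-EY,EX,.088)}[w]
    d=k+.065*np.cos(th);return [*(C+d*u+s*v),.022+.065*np.sin(th)]
E
python3 - <<'E'
from h import *
for th in(1.3,1.4,1.5,1.57,1.62):print(th,proj("scene",[edge('left',th,.065)]).round(1))
print(proj("scene",[[*(C+.068*EX+.088*EY),.022]]))
E
```

```text
1.3 [[283.6 248.3]]
1.4 [[282.  249.2]]
1.5 [[280.4 250.3]]
1.57 [[279.3 251.1]]
1.62 [[278.5 251.7]]
[[279.64617042 266.12202031]]
```

Request:
carry_out --steps '[{"hand":1,"translation":[0.0027,0.02,0],"yaw":0},{"hand":1,"translation":[0.0013,0.01,0.038],"yaw":0},{"hand":1,"translation":[0,0,0.037],"yaw":0},{"hand":1,"translation":[0.0247,-0.0311,0],"yaw":0},{"hand":1,"translation":[0.0247,-0.0311,0],"yaw":0},{"hand":1,"translation":[0.0247,-0.0311,0],"yaw":0},{"hand":1,"translation":[0.0247,-0.0311,0],"yaw":0},{"hand":1,"translation":[0.0247,-0.0311,0],"yaw":0}]'

```text
time_s: 3.53
position: [0.6871, -0.1854, 0.1465]
orientation: [[-0.991, 0.133, -0.0], [0.133, 0.991, 0.0], [0.0, 0.0, -1.0]]
wrist_force: [1.0, 0.4, 0.7]
grip_width: 0.0003
```

Request:
carry_out --steps '[{"hand":1,"translation":[0,0,-0.034],"yaw":0},{"hand":1,"translation":[0,0,-0.034],"yaw":0},{"hand":1,"translation":[0,0,-0.034],"yaw":0},{"hand":1,"translation":[-0.0129,0.0017,0],"yaw":0},{"hand":1,"translation":[-0.0046,0.0006,0.0057],"yaw":0},{"hand":1,"translation":[-0.0053,0.0007,0.0051],"yaw":0},{"hand":1,"translation":[-0.0058,0.0008,0.0044],"yaw":0},{"hand":1,"translation":[-0.0063,0.0009,0.0037],"yaw":0}]'

```text
time_s: 4.2
position: [0.6524, -0.1794, 0.0657]
orientation: [[-0.991, 0.133, 0.003], [0.133, 0.991, -0.001], [-0.003, -0.0, -1.0]]
wrist_force: [0.9, -0.4, 0.8]
grip_width: 0.0004
```

Request:
carry_out --steps '[{"hand":1,"translation":[-0.0067,0.0009,0.0029],"yaw":0},{"hand":1,"translation":[-0.007,0.0009,0.0021],"yaw":0},{"hand":1,"translation":[-0.0073,0.001,0.0013],"yaw":0},{"hand":1,"translation":[-0.0084,0.001,0.0004],"yaw":0},{"hand":1,"translation":[0,0,0],"yaw":0},{"hand":1,"translation":[0.02,-0.0027,0],"yaw":0},{"hand":1,"translation":[0.01,-0.0013,0.038],"yaw":0},{"hand":1,"translation":[0,0,0.037],"yaw":0}]'

```text
time_s: 4.87
position: [0.652, -0.1789, 0.1434]
orientation: [[-0.991, 0.133, -0.005], [0.133, 0.991, 0.001], [0.005, 0.001, -1.0]]
wrist_force: [1.7, -0.6, -0.2]
grip_width: 0.0002
```

Request:
carry_out --steps '[{"hand":1,"translation":[-0.0218,-0.027,0],"yaw":0},{"hand":1,"translation":[-0.0218,-0.027,0],"yaw":0},{"hand":1,"translation":[-0.0218,-0.027,0],"yaw":0},{"hand":1,"translation":[-0.0218,-0.027,0],"yaw":0},{"hand":1,"translation":[-0.0218,-0.027,0],"yaw":0},{"hand":1,"translation":[-0.0218,-0.027,0],"yaw":0},{"hand":1,"translation":[0,0,-0.03],"yaw":0},{"hand":1,"translation":[0,0,-0.03],"yaw":0}]'

```text
time_s: 5.53
position: [0.5196, -0.3447, 0.0858]
orientation: [[-0.99, 0.138, 0.002], [0.138, 0.99, -0.002], [-0.002, -0.002, -1.0]]
wrist_force: [0.4, 1.3, 0.3]
grip_width: 0.0005
```

Request:
carry_out --steps '[{"hand":1,"translation":[0,0,-0.026],"yaw":0},{"hand":1,"translation":[0,0,-0.026],"yaw":0},{"hand":1,"translation":[0.0018,0.0135,0.001],"yaw":0},{"hand":1,"translation":[0.0006,0.0042,0.0079],"yaw":0},{"hand":1,"translation":[0.0007,0.0053,0.0072],"yaw":0},{"hand":1,"translation":[0.0008,0.0063,0.0063],"yaw":0},{"hand":1,"translation":[0.001,0.0071,0.0054],"yaw":0},{"hand":1,"translation":[0.0011,0.0078,0.0043],"yaw":0}]'

```text
time_s: 6.2
position: [0.5281, -0.2994, 0.0688]
orientation: [[-0.991, 0.135, 0.004], [0.135, 0.991, -0.004], [-0.004, -0.004, -1.0]]
wrist_force: [-5.2, -10.8, 13.1]
grip_width: 0.0003
```

Request:
carry_out --steps '[{"hand":1,"translation":[0.0011,0.0084,0.0031],"yaw":0},{"hand":1,"translation":[0.0012,0.0088,0.0019],"yaw":0},{"hand":1,"translation":[0.0012,0.009,0.0006],"yaw":0},{"hand":1,"translation":[0,0.001,0],"yaw":0},{"hand":1,"translation":[0,0,0],"yaw":0},{"hand":1,"translation":[-0.0027,-0.02,0],"yaw":0},{"hand":1,"translation":[-0.0013,-0.01,0.038],"yaw":0},{"hand":1,"translation":[0,0,0.037],"yaw":0}]'

```text
time_s: 6.87
position: [0.5255, -0.3014, 0.1471]
orientation: [[-0.991, 0.135, -0.002], [0.135, 0.991, -0.0], [0.002, -0.0, -1.0]]
wrist_force: [0.5, 0.7, 0.2]
grip_width: 0.0004
```

Request:
carry_out --steps '[{"hand":1,"translation":[-0.0198,0.0257,0],"yaw":0},{"hand":1,"translation":[-0.0198,0.0257,0],"yaw":0},{"hand":1,"translation":[-0.0198,0.0257,0],"yaw":0},{"hand":1,"translation":[-0.0198,0.0257,0],"yaw":0},{"hand":1,"translation":[-0.0198,0.0257,0],"yaw":0},{"hand":1,"translation":[-0.0198,0.0257,0],"yaw":0},{"hand":1,"translation":[0,0,0],"yaw":0},{"hand":1,"translation":[0,0,0],"yaw":0}]'

```text
time_s: 7.53
position: [0.4078, -0.1443, 0.1474]
orientation: [[-0.991, 0.131, 0.002], [0.131, 0.991, -0.0], [-0.002, -0.0, -1.0]]
wrist_force: [1.1, -0.1, 0.2]
grip_width: 0.0003
```

```bash
python3 - <<'E'
from h import *
np.set_printoptions(precision=4,suppress=True)
q=read_state();print(q['position'],q['qpos'],q['wrist_force'])
s=get_image("scene")[:,:,::-1]
cv2.imwrite('pics/s2.png',cv2.resize(np.ascontiguousarray(s[200:310,185:300]),None,fx=6,fy=5.4,interpolation=cv2.INTER_CUBIC))
for w,x in(('left',.065),('far',.088),('right',.065)):
  for e in(x,-x):
    print(w,e,[ (proj("scene",[edge(w,th,e)])[0]-[185,200])*[6,5.4] for th in(1.4,1.5,1.57)])
E
```

```text
[ 0.4078 -0.1443  0.1474] [ 0.2491  0.3753 -0.0529  2.3173  0.0445  0.4477  1.5995] [ 1.1199 -0.1237  0.1854]
left 0.065 [array([582.0724, 265.6577]), array([572.5838, 271.3795]), array([565.8497, 275.9141])]
left -0.065 [array([391.0972, 137.2099]), array([381.5196, 142.3421]), array([374.7623, 146.4631])]
far 0.088 [array([587.4145, 291.8075]), array([577.4702, 284.0864]), array([570.4668, 279.143 ])]
far -0.088 [array([308.8069, 489.1939]), array([298.7377, 480.5721]), array([291.7103, 474.9841])]
right 0.065 [array([268.4497, 485.5854]), array([279.2771, 476.9989]), array([286.9316, 471.4355])]
right -0.065 [array([ 78.7148, 337.5762]), array([ 89.3689, 329.6646]), array([ 96.9402, 324.5849])]
```

View pics/s2.png

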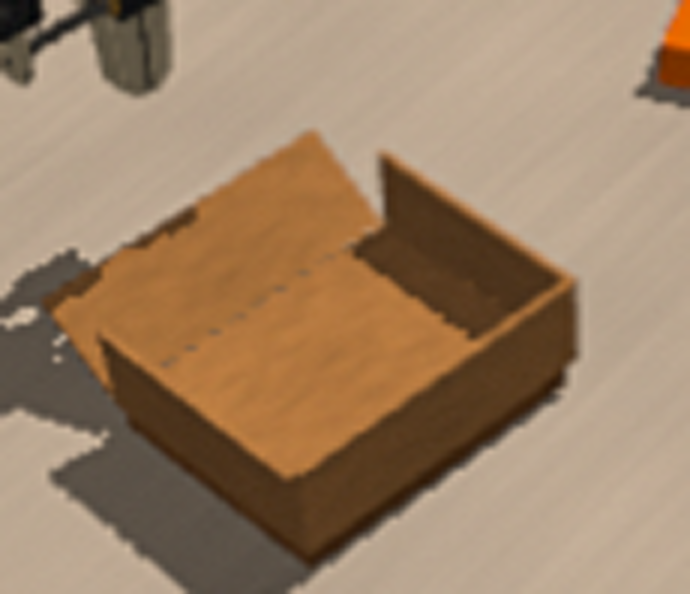

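The left, far and right walls all stand upright, with corners matching the prediction for about 1.5–1.57 rad. The near wall is the last one.

Request:
carry_out --steps '[{"hand":1,"translation":[0,0,-0.034],"yaw":0},{"hand":1,"translation":[0,0,-0.034],"yaw":0},{"hand":1,"translation":[0,0,-0.034],"yaw":0},{"hand":1,"translation":[0.008,-0.001,0],"yaw":0},{"hand":1,"translation":[0.0046,-0.0006,0.006],"yaw":0},{"hand":1,"translation":[0.0053,-0.0007,0.0054],"yaw":0},{"hand":1,"translation":[0.0059,-0.0008,0.0047],"yaw":0},{"hand":1,"translation":[0.0065,-0.0009,0.0039],"yaw":0}]'

```text
time_s: 8.25
position: [0.44, -0.1504, 0.0667]
orientation: [[-0.991, 0.134, 0.004], [0.134, 0.991, -0.001], [-0.004, -0.0, -1.0]]
wrist_force: [-1.0, -0.0, -0.3]
grip_width: 0.0004
```

Request:
carry_out --steps '[{"hand":1,"translation":[0.0069,-0.0009,0.0031],"yaw":0},{"hand":1,"translation":[0.0072,-0.001,0.0023],"yaw":0},{"hand":1,"translation":[0.0075,-0.001,0.0014],"yaw":0},{"hand":1,"translation":[0.0086,-0.001,0.0005],"yaw":0},{"hand":1,"translation":[0,0,0],"yaw":0},{"hand":1,"translation":[-0.02,0.0027,0],"yaw":0},{"hand":1,"translation":[-0.01,0.0013,0.038],"yaw":0},{"hand":1,"translation":[0,0,0.039],"yaw":0}]'

```text
time_s: 8.92
position: [0.4352, -0.1489, 0.1467]
orientation: [[-0.991, 0.133, -0.008], [0.133, 0.991, 0.002], [0.008, 0.001, -1.0]]
wrist_force: [0.3, -0.6, -0.3]
grip_width: 0.0004
```

Request:
carry_out --steps '[{"hand":1,"translation":[0.0084,0.0293,0.003],"yaw":0.0098},{"hand":1,"translation":[0.0084,0.0293,0],"yaw":0.0098},{"hand":1,"translation":[0.0084,0.0293,0],"yaw":0.0098},{"hand":1,"translation":[0.0084,0.0293,0],"yaw":0.0098},{"hand":1,"translation":[0.0084,0.0293,0],"yaw":0.0098},{"hand":1,"translation":[0.0084,0.0293,0],"yaw":0.0098},{"hand":1,"translation":[0.0084,0.0293,0],"yaw":0.0098},{"hand":1,"translation":[0.0084,0.0293,0],"yaw":0.0098}]'

```text
time_s: 9.58
position: [0.5064, 0.0866, 0.151]
orientation: [[-0.999, 0.055, 0.0], [0.055, 0.999, 0.0], [-0.0, 0.0, -1.0]]
wrist_force: [-0.1, -0.3, -0.6]
grip_width: 0.0001
```

Request:
carry_out --steps '[{"hand":-1,"translation":[0.0084,0.0293,0],"yaw":0},{"hand":-1,"translation":[0.0084,0.0293,0],"yaw":0},{"hand":-1,"translation":[0.0084,0.0293,0],"yaw":0},{"hand":-1,"translation":[0.0084,0.0293,0],"yaw":0},{"hand":-1,"translation":[0.0084,0.0293,0],"yaw":0},{"hand":-1,"translation":[0.0084,0.0293,0],"yaw":0},{"hand":-1,"translation":[0.0084,0.0293,0],"yaw":0},{"hand":-1,"translation":[0.0084,0.0293,0],"yaw":0}]'

```text
time_s: 10.25
position: [0.5734, 0.3212, 0.1508]
orientation: [[-0.998, 0.055, 0.0], [0.055, 0.998, 0.0], [-0.0, 0.0, -1.0]]
wrist_force: [1.1, -0.6, 0.5]
grip_width: 0.0494
```

```bash
python3 - <<'E'
from h import *
np.set_printoptions(precision=4,suppress=True)
q=read_state();print(q['position'],q['qpos'],q['grip_width'],np.arctan2(*q['orientation'][1::-1,1]))
s=get_image("scene")[:,:,::-1];t=get_image("top")[:,:,::-1]
cv2.imwrite('pics/s3.png',np.hstack([cv2.resize(np.ascontiguousarray(s[130:310,185:405]),(440,360),interpolation=cv2.INTER_CUBIC),cv2.resize(np.ascontiguousarray(t[135:255,310:420]),(330,360))]))
for e in(.088,-.088):
    for th in (1.3,1.4,1.5,1.57):print('near',e,th,((proj("scene",[edge('near',th,e)])[0]-[185,130])*2).round(1),((proj("top",[edge('near',th,e)])[0]-[310,135])*3+[440,0]).round(1))
E
```

```text
[0.5734 0.3212 0.1508] [-0.577   0.5917 -0.0303  1.8218  0.0253  0.7283  0.8947] 0.04941039795660695 1.515765110446152
near 0.088 1.3 [115.5 188.2] [494.  248.7]
near 0.088 1.4 [118.4 189.8] [495.1 241.4]
near 0.088 1.5 [121.3 191.7] [496.1 234.1]
near 0.088 1.57 [123.5 193.2] [496.8 229. ]
near -0.088 1.3 [ 23.2 253.2] [693.9 274.7]
near -0.088 1.4 [ 25.9 255. ] [695.2 267.5]
near -0.088 1.5 [ 28.8 257.2] [696.3 260.2]
near -0.088 1.57 [ 30.9 259. ] [696.9 255. ]
```

View pics/s3.png

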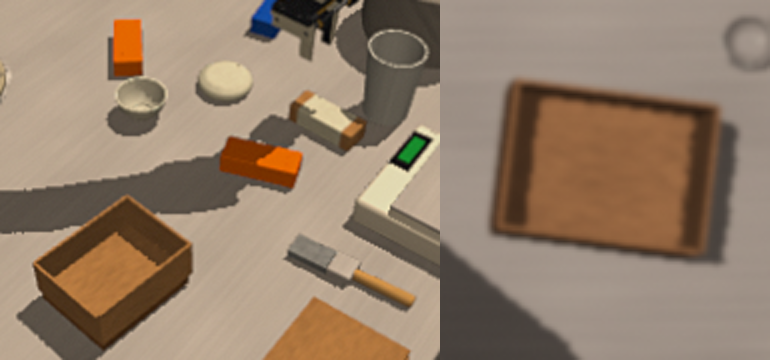

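All four walls now stand, with the near wall's top edge matching about 1.55 rad in both views. Next I'll grip the brick near its robot-side end, which keeps the gripper body clear of the tin, and drag it away before taking a centred grasp.

Request:
carry_out --steps '[{"hand":-1,"translation":[-0.0035,0,-0.012],"yaw":0},{"hand":-1,"translation":[0,0,-0.012],"yaw":0},{"hand":-1,"translation":[0,0,-0.012],"yaw":0},{"hand":-1,"translation":[0,0,-0.012],"yaw":0},{"hand":-1,"translation":[0,0,-0.012],"yaw":0},{"hand":-1,"translation":[0,0,-0.012],"yaw":0},{"hand":-1,"translation":[0,0,-0.012],"yaw":0},{"hand":-1,"translation":[0,0,-0.012],"yaw":0}]'

```text
time_s: 11.02
position: [0.5694, 0.3189, 0.0538]
orientation: [[-0.998, 0.056, -0.0], [0.056, 0.998, -0.0], [0.0, -0.0, -1.0]]
wrist_force: [-0.4, -0.6, -0.4]
grip_width: 0.093
```

Request:
carry_out --steps '[{"hand":-1,"translation":[0,0,-0.015],"yaw":0},{"hand":-1,"translation":[0,0,-0.015],"yaw":0},{"hand":-1,"translation":[0,0,-0.014],"yaw":0},{"hand":0,"translation":[0,0,0],"yaw":0},{"hand":1,"translation":[0,0,0],"yaw":0},{"hand":1,"translation":[0,0,0],"yaw":0},{"hand":1,"translation":[0,0,0],"yaw":0},{"hand":1,"translation":[0,0,0],"yaw":0}]' --grip_force 15

```text
time_s: 11.68
position: [0.5699, 0.3194, 0.012]
orientation: [[-0.998, 0.055, 0.001], [0.055, 0.998, 0.001], [-0.001, 0.001, -1.0]]
wrist_force: [-0.9, 0.9, 0.4]
grip_width: 0.0643
```

Request:
carry_out --steps '[{"hand":1,"translation":[0,0,0],"yaw":0},{"hand":1,"translation":[0,0,0],"yaw":0},{"hand":1,"translation":[0,0,0],"yaw":0},{"hand":1,"translation":[0,0,0],"yaw":0},{"hand":1,"translation":[0,0,0],"yaw":0},{"hand":1,"translation":[0,0,0],"yaw":0},{"hand":1,"translation":[0,0,0],"yaw":0},{"hand":1,"translation":[0,0,0],"yaw":0}]'

```text
time_s: 12.35
position: [0.5697, 0.32, 0.0119]
orientation: [[-0.998, 0.055, 0.001], [0.055, 0.998, 0.001], [-0.001, 0.001, -1.0]]
wrist_force: [-1.3, 2.3, 6.1]
grip_width: 0.052
```

Request:
carry_out --steps '[{"hand":1,"translation":[-0.006,-0.0033,0],"yaw":0},{"hand":1,"translation":[-0.006,-0.0033,0],"yaw":0},{"hand":1,"translation":[-0.006,-0.0033,0],"yaw":0},{"hand":1,"translation":[-0.006,-0.0033,0],"yaw":0},{"hand":1,"translation":[-0.006,-0.0033,0],"yaw":0},{"hand":1,"translation":[-0.006,-0.0033,0],"yaw":0},{"hand":1,"translation":[0,0,0],"yaw":0},{"hand":0,"translation":[0,0,0],"yaw":0}]'

```text
time_s: 13.02
position: [0.5331, 0.2986, 0.0119]
orientation: [[-0.998, 0.056, 0.001], [0.056, 0.998, -0.0], [-0.001, -0.0, -1.0]]
wrist_force: [-0.4, -0.7, 9.5]
grip_width: 0.0525
```

Request:
carry_out --steps '[{"hand":-0.7,"translation":[0,0,0],"yaw":0},{"hand":-0.7,"translation":[0,0,0],"yaw":0},{"hand":-0.7,"translation":[0,0,0],"yaw":0},{"hand":-0.7,"translation":[0.01,-0.0006,0],"yaw":0},{"hand":-0.7,"translation":[0.01,-0.0006,0],"yaw":0},{"hand":-0.7,"translation":[0.01,-0.0006,0],"yaw":0},{"hand":-0.7,"translation":[0.008,-0.0004,0],"yaw":0},{"hand":-0.7,"translation":[0,0,0],"yaw":0}]'

```text
time_s: 13.68
position: [0.5741, 0.2965, 0.0111]
orientation: [[-0.998, 0.057, 0.002], [0.057, 0.998, 0.0], [-0.002, 0.0, -1.0]]
wrist_force: [0.2, -0.2, -0.0]
grip_width: 0.079
```

Request:
carry_out --steps '[{"hand":1,"translation":[0,0,0],"yaw":0},{"hand":1,"translation":[0,0,0],"yaw":0},{"hand":1,"translation":[0,0,0],"yaw":0},{"hand":1,"translation":[0,0,0],"yaw":0},{"hand":1,"translation":[0,0,0],"yaw":0},{"hand":1,"translation":[0,0,0],"yaw":0},{"hand":1,"translation":[0,0,0],"yaw":0},{"hand":1,"translation":[0,0,0],"yaw":0}]' --grip_force 35

```text
time_s: 14.35
position: [0.571, 0.2973, 0.0112]
orientation: [[-0.998, 0.055, -0.0], [0.055, 0.998, 0.0], [0.0, -0.0, -1.0]]
wrist_force: [-0.9, -0.4, 0.7]
grip_width: 0.0519
```

Request:
carry_out --steps '[{"hand":1,"translation":[0,0,0],"yaw":0},{"hand":1,"translation":[0,0,0.005],"yaw":0},{"hand":1,"translation":[0,0,0.015],"yaw":0},{"hand":1,"translation":[0,0,0.025],"yaw":0},{"hand":1,"translation":[0,0,0.03],"yaw":0},{"hand":1,"translation":[0,0,0.03],"yaw":0},{"hand":1,"translation":[0,0,0.025],"yaw":0},{"hand":1,"translation":[0,0,0.01],"yaw":0}]'

```text
time_s: 15.02
position: [0.5728, 0.2975, 0.1548]
orientation: [[-0.998, 0.056, 0.004], [0.056, 0.998, 0.002], [-0.004, 0.002, -1.0]]
wrist_force: [0.4, -0.1, -2.7]
grip_width: 0.0521
```

```bash
python3 - <<'E'
from h import *
np.set_printoptions(precision=4,suppress=True)
q=read_state();print(q['position'],q['qpos'],q['grip_width'],q['wrist_force'],q['wrist_torque'],np.arctan2(*q['orientation'][1::-1,1]))
s=get_image("scene")[:,:,::-1]
cv2.imwrite('pics/s4.png',cv2.resize(np.ascontiguousarray(s[90:310,185:405]),(600,600),interpolation=cv2.INTER_CUBIC))
print('target yaw options',YAW,YAW+np.pi)
E
```

```text
[0.5728 0.2975 0.1548] [-0.5423  0.5729 -0.0374  1.8496  0.0316  0.7152  0.9174] 0.052057249842767855 [ 0.3946 -0.0827 -2.7022] [ 0.0744 -0.0229  0.0392] 1.5149103017013488
target yaw options -0.134 3.007592653589793
```

View pics/s4.png

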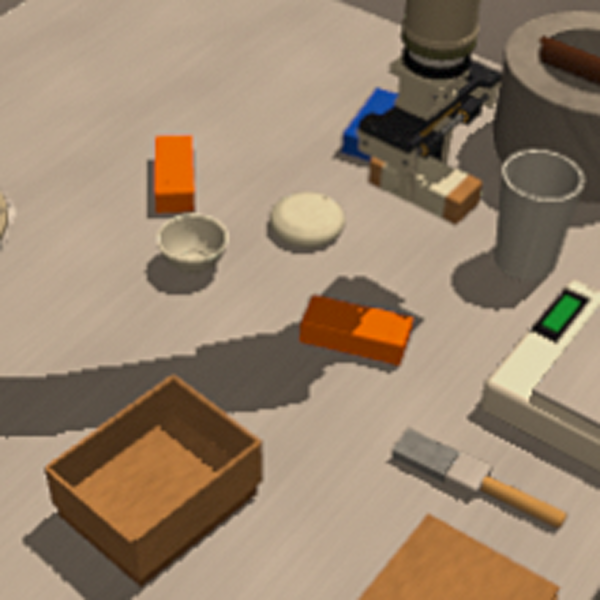

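The brick is held level and near its centre, with both bands evenly clear of the fingers. I'll carry it to the carton and turn it so its length lies along the carton's y.

Request:
carry_out --steps '[{"hand":1,"translation":[-0.0018,-0.015,0],"yaw":-0.08},{"hand":1,"translation":[-0.0018,-0.0289,0],"yaw":-0.105},{"hand":1,"translation":[-0.0018,-0.0289,0],"yaw":-0.105},{"hand":1,"translation":[-0.0018,-0.0289,0],"yaw":-0.105},{"hand":1,"translation":[-0.0018,-0.0289,0],"yaw":-0.105},{"hand":1,"translation":[-0.0018,-0.0289,0],"yaw":-0.105},{"hand":1,"translation":[-0.0018,-0.0289,0],"yaw":-0.105},{"hand":1,"translation":[-0.0018,-0.0289,0],"yaw":-0.105}]'

```text
time_s: 15.73
position: [0.556, 0.0782, 0.1497]
orientation: [[-0.641, 0.768, -0.002], [0.768, 0.641, -0.001], [0.0, -0.002, -1.0]]
wrist_force: [1.3, -0.9, -3.8]
grip_width: 0.0516
```

Request:
carry_out --steps '[{"hand":1,"translation":[-0.0018,-0.0289,0],"yaw":-0.105},{"hand":1,"translation":[-0.0018,-0.0289,0],"yaw":-0.105},{"hand":1,"translation":[-0.0018,-0.0289,0],"yaw":-0.105},{"hand":1,"translation":[-0.0018,-0.0289,0],"yaw":-0.105},{"hand":1,"translation":[-0.0018,-0.0289,0],"yaw":-0.105},{"hand":1,"translation":[-0.0018,-0.0289,0],"yaw":-0.105},{"hand":1,"translation":[-0.0018,-0.0289,0],"yaw":-0.105},{"hand":1,"translation":[-0.0018,-0.0289,0],"yaw":-0.09}]'

```text
time_s: 16.4
position: [0.5415, -0.1527, 0.1498]
orientation: [[0.13, 0.992, -0.002], [0.992, -0.13, -0.001], [-0.001, -0.002, -1.0]]
wrist_force: [0.8, 0.2, -3.0]
grip_width: 0.0515
```

```bash
python3 - <<'E'
from h import *
np.set_printoptions(precision=4,suppress=True)
q=read_state();print(q['position'],q['qpos'],q['grip_width'],q['wrist_force'],np.arctan2(*q['orientation'][1::-1,1]),C-q['position'][:2])
E
```

```text
[ 0.5415 -0.1527  0.1498] [-0.0977  0.525   0.3938  2.0553 -0.3337  0.6237  0.3922] 0.051501414955702034 [ 0.7559  0.2477 -2.9957] -0.12991154467040306 [ 0.003  -0.0128]
```

Request:
carry_out --steps '[{"hand":1,"translation":[0.003,-0.013,0],"yaw":-0.004},{"hand":1,"translation":[0,0,0],"yaw":0},{"hand":1,"translation":[0,0,-0.02],"yaw":0},{"hand":1,"translation":[0,0,-0.025],"yaw":0},{"hand":1,"translation":[0,0,-0.025],"yaw":0},{"hand":1,"translation":[0,0,-0.015],"yaw":0},{"hand":1,"translation":[0,0,-0.01],"yaw":0},{"hand":1,"translation":[0,0,-0.005],"yaw":0}]'

```text
time_s: 17.07
position: [0.5448, -0.1632, 0.0492]
orientation: [[0.126, 0.992, -0.003], [0.992, -0.126, 0.001], [0.0, -0.003, -1.0]]
wrist_force: [0.4, 0.8, -2.5]
grip_width: 0.0516
```

Request:
carry_out --steps '[{"hand":1,"translation":[0,0,-0.002],"yaw":0},{"hand":1,"translation":[0,0,-0.002],"yaw":0},{"hand":1,"translation":[0,0,-0.0015],"yaw":0},{"hand":1,"translation":[0,0,-0.001],"yaw":0},{"hand":1,"translation":[0,0,-0.001],"yaw":0},{"hand":1,"translation":[0,0,-0.0005],"yaw":0},{"hand":1,"translation":[0,0,0],"yaw":0},{"hand":1,"translation":[0,0,0],"yaw":0}]'

```text
time_s: 17.73
position: [0.5457, -0.1644, 0.0433]
orientation: [[0.128, 0.992, 0.0], [0.992, -0.128, -0.0], [-0.0, 0.0, -1.0]]
wrist_force: [-0.3, -0.1, -3.8]
grip_width: 0.0521
```

Request:
carry_out --steps '[{"hand":1,"translation":[0,0,-0.0005],"yaw":0},{"hand":1,"translation":[0,0,-0.0005],"yaw":0},{"hand":1,"translation":[0,0,-0.0005],"yaw":0},{"hand":1,"translation":[0,0,-0.0005],"yaw":0},{"hand":1,"translation":[0,0,-0.0005],"yaw":0},{"hand":1,"translation":[0,0,0],"yaw":0},{"hand":1,"translation":[0,0,0],"yaw":0},{"hand":1,"translation":[0,0,0],"yaw":0}]'

```text
time_s: 18.4
position: [0.5456, -0.1643, 0.0411]
orientation: [[0.128, 0.992, 0.0], [0.992, -0.128, 0.0], [0.0, 0.0, -1.0]]
wrist_force: [-2.1, 1.1, 5.0]
grip_width: 0.0521
```

The upward force (+5 N against −3 N hanging) shows the brick is on the floor. I'll open the jaws partway, wait, then lift straight up.

Request:
carry_out --steps '[{"hand":-0.15,"translation":[0,0,0],"yaw":0},{"hand":-0.2,"translation":[0,0,0],"yaw":0},{"hand":-0.3,"translation":[0,0,0],"yaw":0},{"hand":-0.4,"translation":[0,0,0],"yaw":0},{"hand":-0.5,"translation":[0,0,0],"yaw":0},{"hand":-0.5,"translation":[0,0,0],"yaw":0},{"hand":-0.5,"translation":[0,0,0],"yaw":0},{"hand":-0.5,"translation":[0,0,0],"yaw":0}]'

```text
time_s: 19.07
position: [0.5456, -0.1644, 0.0406]
orientation: [[0.128, 0.992, -0.0], [0.992, -0.128, -0.0], [-0.0, -0.0, -1.0]]
wrist_force: [-0.0, -0.1, -0.1]
grip_width: 0.0696
```

Request:
carry_out --steps '[{"hand":-0.5,"translation":[0,0,0.005],"yaw":0},{"hand":-0.5,"translation":[0,0,0.01],"yaw":0},{"hand":-0.5,"translation":[0,0,0.015],"yaw":0},{"hand":-0.5,"translation":[0,0,0.025],"yaw":0},{"hand":-0.5,"translation":[0,0,0.03],"yaw":0},{"hand":-0.5,"translation":[0,0,0.035],"yaw":0},{"hand":-0.5,"translation":[0,0,0.035],"yaw":0},{"hand":-0.5,"translation":[0,0,0.01],"yaw":0}]'

```text
time_s: 19.73
position: [0.5471, -0.1654, 0.2112]
orientation: [[0.129, 0.992, 0.006], [0.992, -0.129, -0.001], [-0.0, 0.006, -1.0]]
wrist_force: [0.9, -0.7, 0.1]
grip_width: 0.0702
```

Request:
carry_out --steps '[{"hand":-0.5,"translation":[0,0.033,0],"yaw":0},{"hand":-0.5,"translation":[0,0.033,0],"yaw":0},{"hand":-0.5,"translation":[0,0.033,0],"yaw":0},{"hand":-0.5,"translation":[0,0.033,0],"yaw":0},{"hand":-0.5,"translation":[0,0.033,0],"yaw":0},{"hand":-0.5,"translation":[0,0.033,0],"yaw":0},{"hand":-0.5,"translation":[0,0.033,0],"yaw":0},{"hand":-0.5,"translation":[0,0,0],"yaw":0}]'

```text
time_s: 20.4
position: [0.5452, 0.074, 0.2056]
orientation: [[0.12, 0.993, -0.001], [0.993, -0.12, 0.003], [0.003, -0.001, -1.0]]
wrist_force: [0.6, 0.5, 0.4]
grip_width: 0.0695
```

```bash
python3 - <<'E'
from h import *
np.set_printoptions(precision=4,suppress=True)
q=read_state();print(q['position'],q['grip_width'],q['wrist_force'])
s=get_image("scene")[:,:,::-1];t=get_image("top")[:,:,::-1]
cv2.imwrite('pics/s5.png',np.hstack([cv2.resize(np.ascontiguousarray(s[90:310,185:405]),(400,400),interpolation=cv2.INTER_CUBIC),cv2.resize(np.ascontiguousarray(t[140:240,310:410]),(400,400))]))
m=cv2.inRange(cv2.cvtColor(np.ascontiguousarray(t),cv2.COLOR_BGR2HSV),(18,20,90),(35,80,255))
x0=np.zeros_like(m);x0[150:235,320:405]=m[150:235,320:405]
n,l,st,ce=cv2.connectedComponentsWithStats(x0);i=1+st[1:,4].argmax();P=plane("top",[ce[i]],.066)[0]
print(st[i],P,'local',(P[:2]-C)@np.c_[EX,EY])
E
```

```text
[0.5452 0.074  0.2056] 0.06951338317612955 [0.5948 0.4779 0.437 ]
[350 180  33  20 499] [ 0.549  -0.1706  0.066 ] local [ 0.0052 -0.0044]
```

View pics/s5.png

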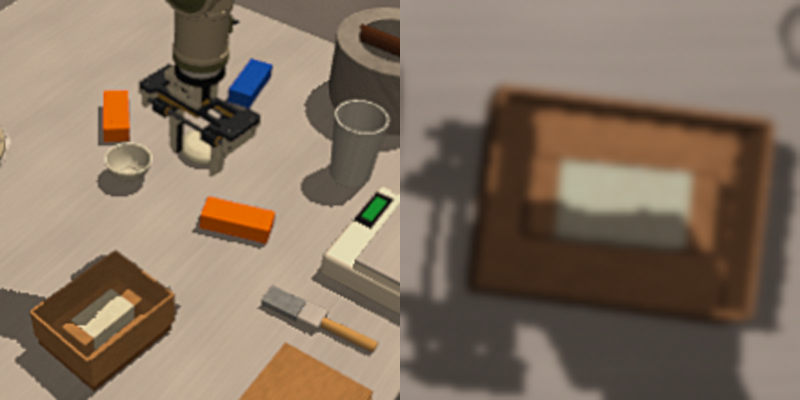

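The brick lies flat and centred in the carton (local offset about 5 and −4 mm). All four walls are upright, the bystanders are where they were, and the gripper is clear, so I'm handing the job in.

```bash
python3 -c "
from station import *
print(job_done())"
```

```text
the job is handed in; nothing more can be done
None
```

The four walls are folded up and the tea brick lies flat on the carton floor, released. I handed the job in at about 20.5 s of the 64 s allowed, and it reported no verdict.

- **Walls:** I pushed each wall up from outside along the arc of its edge with shut fingers. Their edges matched the camera predictions for about 1.5–1.57 rad, against the 1.40 needed. I measured this before placing the brick; afterwards I only checked by eye that they still stood.
- **Brick:** I first dragged it about 40 mm away from the tin, because a centred grasp there would have hit the tin with the gripper body. I then gripped it at its centre, turned it, lowered it until the wrist force showed contact, and let go. In the top picture its centre is about 5 mm (x) and −4 mm (y) from the carton's centre.
- **Last checks:** The gripper was clear of the carton, with wrist force under 1 N. The bystanders in the last view (tin, bowl, brush, tea cake) looked unmoved. The cup was out of that view and only the edge of the scoop showed; nothing was meant to touch either.
- **Readings that stood out:** The push on the right wall peaked at about 18 N, well above the 1 N crease force, but that wall ended upright. No check failed or disagreed.

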